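# Close the pepper mill: collar, then head

## Task

Close up the refilled pepper mill on the kitchen table: put the wide wooden collar over the steel spindle so that it lies flat on the mill's body, then set the domed wooden head over the spindle on top of the collar. Lower both down onto the mill rather than dropping them, and leave the slim napkin ring where it stands.

Things in the scene. Friction and masses are not known exactly. Their poses are not given: they have to be found in the camera images.
- mill_seat (a point): Fixed, upright turned-wood pepper mill body, screwed to the table by a round foot 104 mm across and 12 mm high; above it the body is at most 65 mm across. This point is the centre of its flat top face (64 mm across), 85 mm above the table; z is up. From this point a round-ended steel spindle 10 mm thick stands up 50 mm, so its tip is 135 mm above the table.
- collar_center (a point): Loose wooden collar: a plain thick wooden ring 60 mm across and 28 mm high, with a through hole 34 mm wide, lying flat on the table, about 60 g. This point is its centre on the hole's axis, 14 mm above its underside; z along the hole, up. Either face may be down on the mill.
- head_center (a point): Loose wooden mill head standing open side down on the table: 56 mm across with straight sides up to 34 mm, then a low dome with a 12 mm steel knob on top, 56 mm high in all, about 90 g. In its underside is a bore 30 mm wide and 26 mm deep, centred, that goes over the spindle tip. This point is on its axis, 28 mm above its underside; z is up.
- napkin_center (a point): Bystander: a slim thin-walled wooden napkin ring, 42 mm across and 40 mm high, upright on the table; not part of the mill. This point is its centre, 20 mm above its underside. Collar, head, napkin ring and a glass spice jar (48 mm across, 65 mm high) stand two to the left and two to the right of the mill, in any order.
Things that resemble listed ones, but are neither listed nor needed, are in the scene too. Leave any turquoise look-alike of the part that bears head_center alone. Of the things like the part that bears mill_seat, leave any that is turquoise; of the rest the smaller one is meant.

How it is judged:
By the outcome, as a careful person would: the job done as asked, in the order asked, and still so for the second after the job is handed in, with the robot touching nothing.
It also fails if it takes over 59 s, if anything falls off the work surface, if the arm or the gripper's body presses on something with over 40 N, if the wrist force passes 120 N, or if a joint passes its speed limit or range.

## Robot

A 6-joint arm with a two-finger parallel gripper is mounted at the origin on the work surface. World frame = base frame: x ahead of the robot, y to its left, z up, the work surface at z = 0. Lengths are in mm, angles in rad, forces in N, time in s.
With the tool pointing down it reaches from about 275 to 750 mm from the base axis. Payload 10.2 kg.
Tool frame: the origin (TCP) lies at the very end of the fingers, on their centre line; the grasp point (between the pads) lies ctrl.grip_depth behind it (ctrl.grip_depth is the distance from the TCP to the grasp point, in mm); z points along the fingers, y is the direction in which the jaws open and shut (so a half turn about z gives the same grasp; the last joint's range is limited). The gripper opens to 85 mm and grips with 20 to 120 N. Pads are 22 mm wide; open, the fingers measure 114 mm over their backs; the gripper's body (76 mm by 85 mm) begins 54 mm behind the grasp point. The pads swing forward as they close: fully open they stand 13 mm farther back than shut.
Start: joints at [-1.499, 0.313, 1.498, -0, 1.331, -0.223], TCP at [152.525, -502.362, 231.294] pointing down, gripper open.
Joint ranges: [-2.94, 2.94], [-0.97, 2.17], [0.19, 2.56], [-1.23, 4.37], [0.02, 3.11], [-2.88, 2.88]. Speed limits (rad/s): [2.39, 2.39, 3.01, 3.14, 3.14, 3.14].

## Interface

Orientations are given as a unit quaternion [w, x, y, z].
In Python, from rig import telemetry, eyes, ctrl, nets gives the robot as it stands. The module is installed in compiled form; this text tells all that it offers.
- The arm moves only by the tool drive_tool, never from a script. Its argument "series" is text: rows parted by semicolons, each of 7 numbers parted by spaces: the shift along the tool's x, y, z normalised to -1 to 1, where 1 is 0.12 m, then the turn, a rotation vector about the tool's x, y, z normalised to -1 to 1, where 1 is 0.5 rad, then the opening, from 0 (shut) to 1 (fully open). In form: tx ty tz wx wy wz hand; .... A call has 1 to 20 rows; each row is the pose to reach, as a shift and turn from the pose measured when the call began, along the tool's axes at that moment; what a row does not reach only later rows make up. A row lasts 1/10 s, in which the tool goes at most 50 mm and 8.59 degrees, less where a joint would pass 70% of its speed; a pose out of reach is approached as far as the arm can. A call with a number of a shift or a turn outside -1 to 1 is refused whole. A call with a gripper value outside its range is refused whole. The fingers move at their own pace and stop on an object; "newtons" is the grip in N (left out, the last holds). Time passes only in rows, so rows that repeat a pose let the fingers close. It gives the time, the measured TCP pose, the force and the opening at its end, in the units of the state.
- telemetry.sense(): the state, without advancing time (a new reading comes with each control period).
- eyes.capture(name): name is "side" or "top"; returns a dict with "frame" (420x560x3 uint8, red, green, blue), "fx", "fy", "cx", "cy" (pixels), "view" (4x4, takes a point from world to camera coordinates). Camera axes: x right, y up, looking along -z (the intrinsics and any distortion apply to the point x, -y, -z); pixel columns grow to the right and rows downward; lengths in mm; the calibration is good to about 2 mm. A picture is of the moment at which its call begins. There is no depth.
- ctrl.finish_job(): hands the job in, once; it reports no verdict.
Trained networks look in a picture, given as the dict that the camera call returned (one of the last four; its "shot" number tells which), for a name from the list of things; names that differ only in an ending like _2 or _b are one class to them, and where a whole thing is asked for, a point or a joint stands for the part that bears it (a point fixed in the world has none). Each returns a list of dicts, best first, with "confidence" (0 to 1); they miss things now and then, are a little off and sometimes report something else, mostly with a low value. They report only what shows in the picture. A call takes as long as a camera call. They do not tell look-alikes from the thing itself.
- nets.spot_in(name, picture): "rect" ([left, top, right, bottom] in pixels, round what is visible of it).
The state is a dict: "time_s": time; "joints": joint angles; "dq": joint speeds; "tau": joint torques, N m; "eef_pos": TCP position; "ee_rot": TCP orientation; "force": force on the tool from outside, world axes, zero at the start; "wrist_torque": the same for the moment, N m; "grip_width": opening from 0.0 (shut) to 1.0 (fully open).
Only numpy, scipy, OpenCV 4.12 (cv2) and the standard library are available. Lean on these libraries where they do the work, as an engineer would, in place of code of your own. Each camera call takes 0.05 s, during which the arm holds its last target. There are 200 camera calls.

## Working session

There is one attempt and no reset: what is moved stays moved. The work goes in short steps, Python scripts to look and compute and a tool call to move; the robot and the scene stay as the last step left them, time stands still between calls to the robot, and variables do not carry over. Pictures are saved under pics/ and viewed, about 8 in all and at most 12, crops included, and the job is handed in when it is done.

Besides the shell and the picture viewer there is one more tool, called after "Request:" as name(argument=value, ...) on one line, values as JSON. drive_tool: Moves the arm, as the interface text tells. Scaled input: -1 to 1 covers 0.12 m each way for a shift and 0.5 rad each way for a turn. Its arguments: {"type":"object","properties":{"series":{"type":"string"},"newtons":{"type":"number"}},"required":["series"]}

```bash
mkdir -p pics
python3 - <<'E'
from rig import telemetry, eyes, ctrl, nets
import cv2, numpy as np
s=telemetry.sense(); print({k:np.round(v,3) for k,v in s.items()}, ctrl.grip_depth)
for n in("top","side"):
    p=eyes.capture(n); cv2.imwrite(f"pics/{n}0.png",p["frame"][:,:,::-1])
    print(n,[round(p[k],1) for k in("fx","fy","cx","cy")],np.round(p["view"],3).tolist(),[k for k in p])
    for t in("mill_seat","collar_center","head_center","napkin_center"):
        try: print(t,[(np.round(d["rect"]).tolist(),round(d["confidence"],2)) for d in nets.spot_in(t,p)])
        except Exception as e: print(t,e)
E
```

```text
{'time_s': np.float64(0.0), 'joints': array([-1.499,  0.313,  1.498, -0.   ,  1.331, -0.223]), 'dq': array([-0.   ,  0.001, -0.001, -0.001,  0.001,  0.001]), 'tau': array([-2.0000e-03, -4.1227e+01, -2.5975e+01, -0.0000e+00,  4.0000e-03,
       -0.0000e+00]), 'eef_pos': array([ 152.499, -502.097,  230.727]), 'ee_rot': array([-0.001,  0.989,  0.147,  0.   ]), 'force': array([ 0.223, -0.671,  0.251]), 'wrist_torque': array([-0.037,  0.018, -0.023]), 'grip_width': np.float64(0.998)} 18.700000000000003
top [407.7, 407.7, 277.6, 214.7] [[-0.001, -1.0, 0.012, -53.123], [0.985, 0.001, 0.173, -492.327], [-0.173, 0.012, 0.985, -786.647], [0.0, 0.0, 0.0, 1.0]] ['frame', 'fx', 'fy', 'cx', 'cy', 'view', 'shot']
mill_seat [([236.0, 175.0, 284.0, 220.0], 0.87), ([166.0, 146.0, 218.0, 196.0], 0.72), ([223.0, 248.0, 284.0, 315.0], 0.57)]
collar_center [([100.0, 226.0, 136.0, 258.0], 0.57)]
head_center [([370.0, 227.0, 398.0, 257.0], 0.75), ([361.0, 282.0, 392.0, 305.0], 0.74), ([419.0, 224.0, 451.0, 252.0], 0.65)]
napkin_center [([376.0, 153.0, 403.0, 174.0], 0.82)]
side [456.7, 456.7, 280.4, 205.3] [[0.976, -0.217, -0.021, -458.516], [0.143, 0.565, 0.813, -119.853], [-0.165, -0.796, 0.582, -1136.731], [0.0, 0.0, 0.0, 1.0]] ['frame', 'fx', 'fy', 'cx', 'cy', 'view', 'shot']
mill_seat [([284.0, 181.0, 324.0, 240.0], 0.76), ([211.0, 176.0, 266.0, 252.0], 0.59), ([296.0, 154.0, 330.0, 199.0], 0.58)]
collar_center [([243.0, 161.0, 263.0, 179.0], 0.62)]
head_center [([294.0, 318.0, 326.0, 357.0], 0.89), ([229.0, 285.0, 261.0, 317.0], 0.81), ([279.0, 281.0, 310.0, 314.0], 0.56), ([246.0, 162.0, 262.0, 180.0], 0.31)]
napkin_center [([363.0, 274.0, 384.0, 302.0], 0.67)]
```

View pics/top0.png

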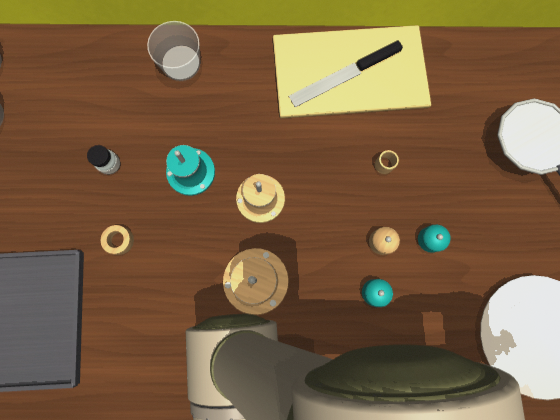

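View pics/side0.png

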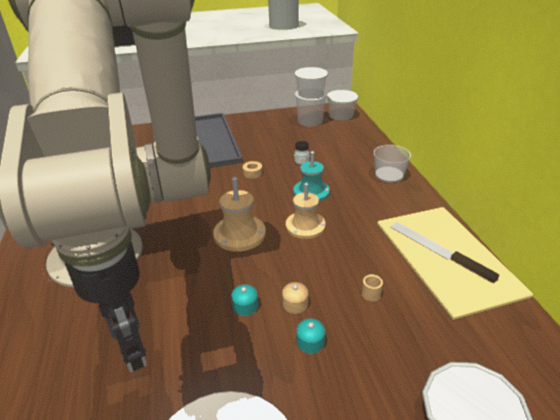

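Top view: candidates for the mill are beige (260,197), turquoise (190,170) and the larger brown one (256,281). I choose beige, since its foot is about 48 px, which matches 104 mm. For the head there is wooden (385,240) and turquoise (436,238) and (379,293); I choose the wooden one. The collar is at (116,240) and the napkin ring at (388,162). Next I measure by silhouette fit and take one close crop.

```bash
cat > h.py <<'E'
from rig import telemetry, eyes, ctrl, nets
import cv2, numpy as np
from scipy.optimize import minimize
def proj(p,P):
    P=np.atleast_2d(P); c=P@p["view"][:3,:3].T+p["view"][:3,3]
    return np.c_[p["cx"]+p["fx"]*c[:,0]/-c[:,2], p["cy"]-p["fy"]*c[:,1]/-c[:,2]]
def plane(p,uv,z):
    d=np.array([(uv[0]-p["cx"])/p["fx"],-(uv[1]-p["cy"])/p["fy"],-1])
    R=p["view"][:3,:3]; o=-R.T@p["view"][:3,3]; d=R.T@d
    return o+d*(z-o[2])/d[2]
A=np.linspace(0,2*np.pi,40)
# parts: lists of (radius,z) stacks, each stack a convex body
PARTS=dict(mill=[[(52,0),(52,12)],[(32,12),(32,85)],[(5,85),(5,135)]],
 collar=[[(30,0),(30,28)]],head=[[(28,0),(28,34),(18,46),(6,50),(6,56)]],napkin=[[(21,0),(21,40)]])
def sil(p,part,x,y,dz=0,S=4):
    m=np.zeros((420*S,560*S),np.uint8)
    for st in PARTS[part]:
        P=np.vstack([np.c_[x+r*np.cos(A),y+r*np.sin(A),0*A+z+dz] for r,z in st])
        cv2.fillConvexPoly(m,cv2.convexHull((proj(p,P)*S+S/2).round().astype(np.int32)),255)
    return cv2.resize(m,(560,420),interpolation=cv2.INTER_AREA)/255.
def mask(p,rect,pad=6):
    hsv=cv2.cvtColor(p["frame"],cv2.COLOR_RGB2HSV); m=((hsv[...,2]>115)&(hsv[...,0]<40)).astype(np.uint8)
    l,t,r,b=[int(v) for v in rect]; w=np.zeros_like(m); w[t-pad:b+pad,l-pad:r+pad]=1; m=m*w
    c,_=cv2.findContours(m,cv2.RETR_EXTERNAL,cv2.CHAIN_APPROX_NONE)
    o=np.zeros_like(m); cv2.drawContours(o,[max(c,key=cv2.contourArea)],-1,1,-1)
    return o.astype(float)
def fit(p,part,m,x0,dz=0):
    f=lambda q:1-(lambda s:np.minimum(s,m).sum()/np.maximum(s,m).sum())(sil(p,part,q[0],q[1],dz))
    r=minimize(f,x0,method="Nelder-Mead",options=dict(initial_simplex=[x0,x0+[15,0],x0+[0,15]],xatol=.2,fatol=1e-4))
    return r.x,1-r.fun
E
python3 - <<'E'
from h import *
R=dict(top=dict(mill=[236,175,284,220],collar=[100,226,132,256],head=[370,227,400,257],napkin=[376,151,400,174]),
 side=dict(mill=[284,181,326,240],collar=[243,161,263,179],head=[279,281,310,314],napkin=[362,274,384,302]))
ims=[]
for n in R:
    p=eyes.capture(n); f=p["frame"].copy()
    for k,r in R[n].items():
        m=mask(p,r); x0=plane(p,[(r[0]+r[2])/2,(r[1]+r[3])/2],25)[:2]
        q,i=fit(p,k,m,x0); print(n,k,np.round(q,1),"iou",round(i,3),"m.area",m.sum())
    l,t=(80,130) if n=="top" else (200,140)
    ims.append(cv2.resize(f[t:t+190,l:l+390 if n=="top" else l+200],None,fx=2,fy=2)[:, :390*2])
cv2.imwrite("pics/crop1.png",ims[0][:,:,::-1])
E
```

```text
top mill [535.4 -16.4] iou 0.874 m.area 2144.0
top collar [445.4 286.1] iou 0.8 m.area 799.0
top head [ 441.8 -281. ] iou 0.612 m.area 915.0
top napkin [ 612.7 -289.4] iou 0.561 m.area 556.0
side mill [525.  -44.7] iou 0.497 m.area 2878.0
side collar [426.7 252.3] iou 0.396 m.area 807.0
side head [ 419.4 -285.9] iou 0.453 m.area 1595.0
side napkin [ 602.  -304.8] iou 0.385 m.area 1295.0
```

View pics/crop1.png

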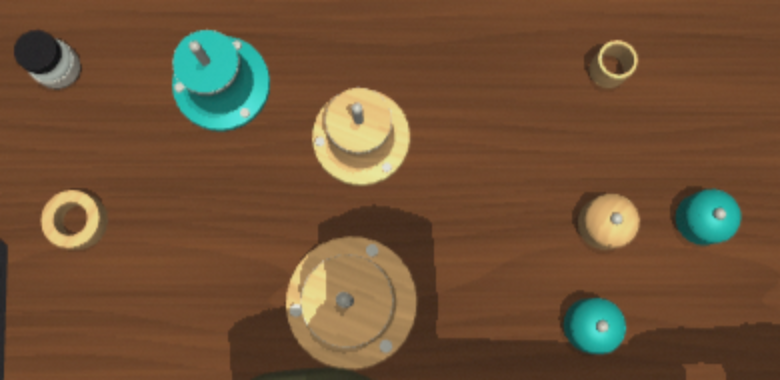

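```bash
python3 - <<'E'
s=open('h.py').read()
a=s.index("    hsv="); b=s.index("    l,t,r,b=[")
s=s[:a]+s[b:]
s=s.replace("w=np.zeros_like(m); w[t-pad:b+pad,l-pad:r+pad]=1; m=m*w","g=p['frame'][t-pad:b+pad,l-pad:r+pad,1]; m=np.zeros((420,560),np.uint8)\n    m[t-pad:b+pad,l-pad:r+pad]=cv2.threshold(np.ascontiguousarray(g),0,1,cv2.THRESH_OTSU)[1]")
open('h.py','w').write(s)
E
python3 - <<'E'
from h import *
R=dict(top=dict(mill=[236,175,284,220],collar=[100,226,132,256],head=[370,227,400,257],napkin=[376,151,400,174]),
 side=dict(mill=[284,181,326,240],collar=[243,161,263,179],head=[279,281,310,314],napkin=[362,274,384,302]))
ims=[]
for n in R:
    p=eyes.capture(n); f=p["frame"].copy()
    for k,r in R[n].items():
        m=mask(p,r); x0=plane(p,[(r[0]+r[2])/2,(r[1]+r[3])/2],25)[:2]
        q,i=fit(p,k,m,x0); print(n,k,np.round(q,1),"iou",round(i,3),"m.area",m.sum())
        c,_=cv2.findContours((sil(p,k,*q)>.5).astype(np.uint8),cv2.RETR_EXTERNAL,cv2.CHAIN_APPROX_NONE)
        l,t=(r[0]+r[2])//2-30,(r[1]+r[3])//2-35
        z=cv2.resize(f[t:t+70,l:l+60],None,fx=3,fy=3)
        for cc in c: cv2.polylines(z,[((cc-[l,t])*3+1).astype(np.int32)],True,(255,0,0),1)
        ims.append(z)
cv2.imwrite("pics/fit2.png",np.vstack([np.hstack(ims[:4]),np.hstack(ims[4:])])[:,:,::-1])
E
```

```text
top mill [535.8 -16.2] iou 0.954 m.area 1802.0
top collar [445.9 283.4] iou 0.793 m.area 650.0
top head [ 444.5 -278.5] iou 0.771 m.area 540.0
top napkin [ 614.9 -289.1] iou 0.674 m.area 300.0
side mill [533.6 -12.9] iou 0.431 m.area 594.0
side collar [446.2 311.1] iou 0.591 m.area 173.0
side head [ 446.9 -249. ] iou 0.609 m.area 407.0
side napkin [ 610.7 -286.2] iou 0.886 m.area 432.0
```

View pics/fit2.png

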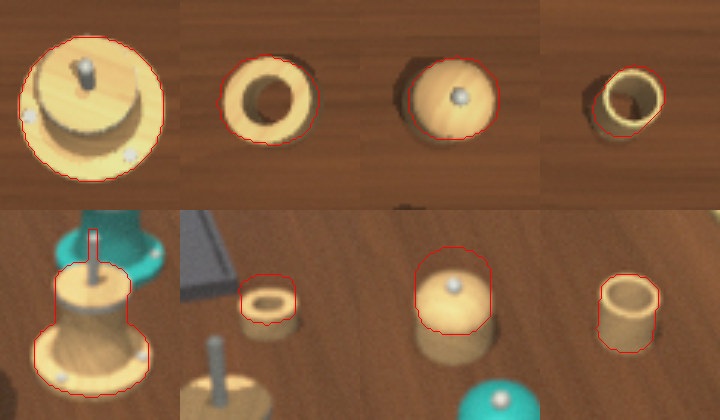

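The fits are good for the mill. For the collar and head only the lit tops were segmented, so I'll use the collar's top face and the head's knob in both views.

Run:
```python
from h import *
PARTS["collar"]=[[(30,28),(30,28.1)]]
for n in("top","side"):
    p=eyes.capture(n)
    r=dict(top=[100,226,132,256],side=[243,161,263,179])[n]
    m=mask(p,r); q,i=fit(p,"collar",m,np.array([446,284.])); print(n,"collar face",q.round(1),round(i,3))
    print("eye collar",plane(p,dict(top=(115,239.3),side=(252.7,166.4))[n],28).round(1))
    print("knob",plane(p,dict(top=(388.3,239.2),side=(295,287.3))[n],53).round(1))
    for k,c in dict(head=(443,-279,0),mill=(535,-15,0)).items():
        pass
s=telemetry.sense();print(s["eef_pos"].round(1))
```

```text
top collar face [444.8 279.6] 0.947
eye collar [443.7 278.5  28. ]
knob [ 441.1 -274.2   53. ]
side collar face [441.4 276.1] 0.888
eye collar [443.5 272.   28. ]
knob [ 440.1 -279.5   53. ]
[ 152.5 -502.3  231.3]
```

Positions: collar (444,277), head (441,-277), mill (535,-15). Tool x is (.957,.291) and tool y is (.291,-.957). I start with transit to the collar.

Request:
drive_tool(series="0.5 -0.46 -0.25 0 0 0 1;1 -0.92 -0.3 0 0 0 1;1 -0.92 -0.3 0 0 0 1;1 -0.92 -0.3 0 0 0 1;1 -0.92 -0.3 0 0 0 1")

```text
time_s: 1.3
eef_pos: [236.3, -360.4, 268.2]
ee_rot: [0.001, 0.989, 0.148, 0.0]
force: [0.2, -0.7, 0.2]
grip_width: 0.999
```

Request:
drive_tool(series="1 -0.92 0 0 0 0 1;1 -0.92 0 0 0 0 1;1 -0.92 0 0 0 0 1;1 -0.92 0 0 0 0 1;1 -0.92 0 0 0 0 1")

```text
time_s: 1.8
eef_pos: [319.3, -219.1, 268.0]
ee_rot: [0.001, 0.989, 0.15, 0.0]
force: [0.3, -0.8, 0.1]
grip_width: 1.002
```

Request:
drive_tool(series="1 -0.92 0 0 0 0 1;1 -0.92 0 0 0 0 1;1 -0.92 0 0 0 0 1;1 -0.92 0 0 0 0 1;1 -0.92 0 0 0 0 1")

```text
time_s: 2.3
eef_pos: [401.9, -78.3, 267.5]
ee_rot: [0.001, 0.989, 0.15, -0.0]
force: [0.2, 0.6, -0.4]
grip_width: 0.999
```

Request:
drive_tool(series="0.5 -0.92 0 0 0 0 1;0.5 -0.92 0 0 0 0 1;0.5 -0.92 0 0 0 0 1;0.5 -0.92 0 0 0 0 1;0.5 -0.92 0 0 0 0 1")

```text
time_s: 2.8
eef_pos: [426.6, 43.2, 267.0]
ee_rot: [0.001, 0.989, 0.15, -0.0]
force: [0.4, -0.2, 0.3]
grip_width: 1.001
```

Request:
drive_tool(series="0.36 -0.91 0 0 0 0 1;0.36 -0.91 0 0 0 0 1;0.36 -0.91 0 0 0 0 1;0.36 -0.91 0 0 0 0 1;0.36 -0.91 0 0 0 0 1")

```text
time_s: 3.3
eef_pos: [435.9, 158.5, 266.6]
ee_rot: [0.001, 0.989, 0.149, -0.001]
force: [0.4, -0.3, -0.5]
grip_width: 0.996
```

Request:
drive_tool(series="0.36 -0.91 0 0 0 0 1;0.36 -0.91 0 0 0 0 1;0.36 -0.91 0 0 0 0 1;0.36 -0.91 1 0 0 0 1;0.36 -0.91 1 0 0 0 1;0.36 -0.91 1 0 0 0 1;0.36 -0.91 1 0 0 0 1")

```text
time_s: 4.0
eef_pos: [444.3, 272.8, 143.7]
ee_rot: [0.002, 0.989, 0.148, -0.003]
force: [0.6, 0.6, 1.0]
grip_width: 1.0
```

Run:
```python
from h import *
s=telemetry.sense();print(s["eef_pos"].round(1))
ims=[]
for n in("top","side"):
    p=eyes.capture(n); f=p["frame"]
    u=proj(p,[[444,277,28]])[0]; l,t=int(u[0])-65,int(u[1])-75
    l=max(l,0); print(n,u.round(),l,t)
    z=cv2.resize(f[t:t+130,l:l+130],None,fx=3,fy=3)
    for P in([444,277,0],[*s["eef_pos"][:2],0]):
        v=proj(p,[P])[0]; cv2.circle(z,tuple(((v-[l,t])*3).astype(int).tolist()),3,(255,0,0),1)
    ims.append(z)
cv2.imwrite("pics/g3.png",np.hstack(ims)[:,:,::-1])
```

```text
[444.3 272.8 143.7]
top [116. 239.] 50 164
side [253. 166.] 187 90
```

View pics/g3.png

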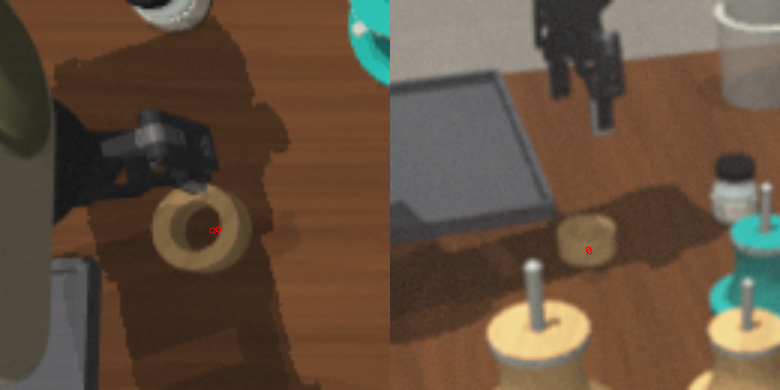

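The picture shows the TCP in line over the collar, at (215,230) in the top crop, with the tray edge clear. Descending.

Request:
drive_tool(series="0 -0.035 0.4 0 0 0 1;0 -0.035 0.8 0 0 0 1;0 -0.035 0.8 0 0 0 1;0 -0.035 0.8 0 0 0 1")

```text
time_s: 4.5
eef_pos: [446.2, 277.8, 53.6]
ee_rot: [0.001, 0.989, 0.148, 0.001]
force: [0.1, 0.3, 0.8]
grip_width: 1.003
```

Request:
drive_tool(series="0 0 0.2 0 0 0 1;0 0 0.35 0 0 0 1;0 0 0.41 0 0 0 1;0 0 0.41 0 0 0 1;0 0 0.41 0 0 0 1", newtons=30)

```text
time_s: 5.0
eef_pos: [447.5, 278.1, 6.3]
ee_rot: [0.001, 0.989, 0.148, 0.003]
force: [-0.0, -0.5, -0.0]
grip_width: 0.998
```

Request:
drive_tool(series="0 0 0 0 0 0 0.8;0 0 0 0 0 0 0.7;0 0 0 0 0 0 0.5;0 0 0 0 0 0 0.3;0 0 0 0 0 0 0.3;0 0 0 0 0 0 0.3;0 0 0 0 0 0 0.3;0 0 0 0 0 0 0.3", newtons=30)

```text
time_s: 5.8
eef_pos: [448.4, 278.4, 8.0]
ee_rot: [0.001, 0.989, 0.148, 0.004]
force: [-1.3, -1.6, 12.3]
grip_width: 0.698
```

The closing fingertips swung forward onto the table (12 N up). I'll open, rise about 7 mm and regrip so the tips stay above the collar's underside.

Request:
drive_tool(series="0 0 0 0 0 0 0.85;0 0 -0.06 0 0 0 0.85;0 0 -0.06 0 0 0 0.85;0 0 -0.06 0 0 0 0.85;0 0 -0.06 0 0 0 0.6;0 0 -0.06 0 0 0 0.3;0 0 -0.06 0 0 0 0.3;0 0 -0.06 0 0 0 0.3;0 0 -0.06 0 0 0 0.3;0 0 -0.06 0 0 0 0.3", newtons=30)

```text
time_s: 6.8
eef_pos: [448.2, 278.4, 15.7]
ee_rot: [0.001, 0.989, 0.148, 0.004]
force: [-3.1, -0.3, 8.8]
grip_width: 0.692
```

Request:
drive_tool(series="0 0 -0.1 0 0 0 0.3;0 0 -0.25 0 0 0 0.3;0 0 -0.4 0 0 0 0.3;0 0 -0.4 0 0 0 0.3;0 0 -0.4 0 0 0 0.3")

```text
time_s: 7.3
eef_pos: [447.8, 278.3, 63.6]
ee_rot: [0.001, 0.989, 0.148, 0.004]
force: [-0.0, 0.1, -0.1]
grip_width: 0.687
```

```bash
cat > look.py <<'E'
import sys
from h import *
name=sys.argv[1]; P=[float(v) for v in sys.argv[2:5]]
s=telemetry.sense();print(s["eef_pos"].round(1),s["force"].round(1),s["grip_width"])
ims=[]
for n in("top","side"):
    p=eyes.capture(n); f=p["frame"]
    u=proj(p,[P])[0]; l,t=max(int(u[0])-50,0),max(int(u[1])-50,0)
    print(n,"origin",l,t); ims.append(cv2.resize(f[t:t+100,l:l+100],(400,400)))
    np.save(f"pics/{name}_{n}.npy",f)
cv2.imwrite(f"pics/{name}.png",np.hstack(ims)[:,:,::-1])
E
python3 look.py lift 448 278 60
```

```text
[447.8 278.3  63.6] [-0.   0.1 -0.1] 0.6871477604883072
top origin 59 185
side origin 203 106
```

View pics/lift.png

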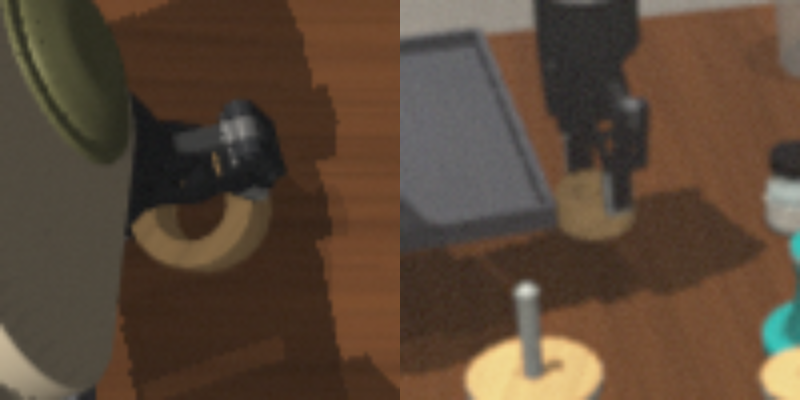

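Held and level, with the tips about 8 mm above its underside. Carrying it to the mill at height.

Request:
drive_tool(series="0 0 -0.4 0 0 0 0.3;0 0 -0.8 0 0 0 0.3;0 0.3 -1 0 0 0 0.3;0 0.6 -1 0 0 0 0.3;0 0.85 -1 0 0 0 0.3;0 0.85 -1 0 0 0 0.3")

```text
time_s: 8.0
eef_pos: [477.1, 178.1, 182.4]
ee_rot: [0.001, 0.989, 0.146, 0.002]
force: [-0.0, 0.8, -0.6]
grip_width: 0.687
```

Request:
drive_tool(series="0 0.3 -0.1 0 0 0 0.3;0 0.6 -0.2 0 0 0 0.3;0 0.9 -0.2 0 0 0 0.3;0 0.9 -0.2 0 0 0 0.3;0 0.9 -0.2 0 0 0 0.3")

```text
time_s: 8.5
eef_pos: [507.9, 74.9, 205.9]
ee_rot: [0.001, 0.989, 0.146, 0.002]
force: [1.2, 0.0, -0.9]
grip_width: 0.685
```

Request:
drive_tool(series="0 0.3 0 0 0 0 0.3;0 0.6 0 0 0 0 0.3;0 0.8 0 0 0 0 0.3;0 0.8 0 0 0 0 0.3;0 0.8 0 0 0 0 0.3;0 0.8 0 0 0 0 0.3")

```text
time_s: 9.1
eef_pos: [535.3, -15.4, 205.9]
ee_rot: [0.001, 0.989, 0.147, 0.001]
force: [0.3, -0.1, -0.5]
grip_width: 0.683
```

```bash
cat > ov.py <<'E'
import sys
from h import *
# overlay collar/head ring outline at given centre and underside z, plus mill seat
name,part=sys.argv[1:3]; x,y,z,sx,sy,sz=[float(v) for v in sys.argv[3:9]]
s=telemetry.sense();print(s["eef_pos"].round(1),s["force"].round(1))
ims=[]
for n in("top","side"):
    p=eyes.capture(n); f=p["frame"]
    u=proj(p,[[x,y,(z+sz)/2]])[0]; l,t=max(int(u[0])-50,0),max(int(u[1])-50,0)
    im=cv2.resize(f[t:t+100,l:l+100],(400,400),interpolation=cv2.INTER_CUBIC)
    for st in PARTS[part]:
        for r,h in (st[0],st[1]):
            q=proj(p,np.c_[x+r*np.cos(A),y+r*np.sin(A),0*A+z+h])
            cv2.polylines(im,[((q+.5-[l,t])*4).astype(np.int32)],True,(255,0,0),1)
    q=proj(p,np.c_[sx+32*np.cos(A),sy+32*np.sin(A),0*A+sz])
    cv2.polylines(im,[((q+.5-[l,t])*4).astype(np.int32)],True,(0,0,255),1)
    print(n,l,t); ims.append(im)
cv2.imwrite(f"pics/{name}.png",np.hstack(ims)[:,:,::-1])
E
python3 - <<'E'
from rig import telemetry
s=telemetry.sense();print(s["eef_pos"].round(1),s["ee_rot"].round(4),s["grip_width"])
E
```

```text
[535.3 -15.4 205.9] [6.000e-04 9.892e-01 1.466e-01 1.500e-03] 0.683375405954079
```

```bash
python3 ov.py over collar 532 -16 190 535 -15 85
```

```text
[535.3 -15.4 205.9] [ 0.3 -0.1 -0.5]
top 207 134
side 255 131
```

View pics/over.png

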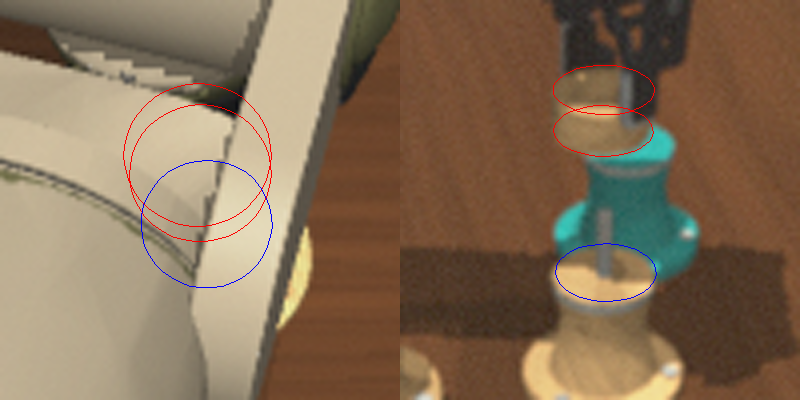

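The side overlay agrees: the collar is at (532,-16), about 3 mm short in x and clear of everything. Lowering with a small correction.

Request:
drive_tool(series="0.03 0 0.1 0 0 0 0.3;0.03 0 0.3 0 0 0 0.3;0.03 0 0.5 0 0 0 0.3;0.03 0 0.7 0 0 0 0.3;0.03 0 0.78 0 0 0 0.3;0.03 0 0.8 0 0 0 0.3;0.03 0 0.8 0 0 0 0.3;0.03 0 0.8 0 0 0 0.3")

```text
time_s: 10.0
eef_pos: [539.7, -14.8, 111.1]
ee_rot: [0.001, 0.989, 0.147, 0.002]
force: [1.0, 0.3, -0.3]
grip_width: 0.684
```

Request:
drive_tool(series="0 0 0.02 0 0 0 0.3;0 0 0.04 0 0 0 0.3;0 0 0.055 0 0 0 0.3;0 0 0.06 0 0 0 0.3;0 0 0.06 0 0 0 0.3")

```text
time_s: 10.5
eef_pos: [539.7, -14.8, 103.8]
ee_rot: [0.001, 0.989, 0.147, 0.002]
force: [-0.2, 0.0, -0.6]
grip_width: 0.681
```

Request:
drive_tool(series="0 0 0.008 0 0 0 0.3;0 0 0.016 0 0 0 0.3;0 0 0.02 0 0 0 0.3;0 0 0.02 0 0 0 0.3")

```text
time_s: 10.9
eef_pos: [539.7, -14.8, 101.3]
ee_rot: [0.001, 0.989, 0.147, 0.002]
force: [0.3, 0.3, 0.3]
grip_width: 0.687
```

Request:
drive_tool(series="0 0 0.008 0 0 0 0.3;0 0 0.012 0 0 0 0.3;0 0 0.012 0 0 0 0.3")

```text
time_s: 11.2
eef_pos: [539.9, -14.9, 100.8]
ee_rot: [0.001, 0.989, 0.147, 0.003]
force: [-3.4, -0.1, 8.4]
grip_width: 0.688
```

Contact at the expected height (8 N). Releasing gently, then rising.

Request:
drive_tool(series="0 0 0 0 0 0 0.72;0 0 0 0 0 0 0.8;0 0 0 0 0 0 0.9;0 0 0 0 0 0 0.9;0 0 0 0 0 0 0.9")

```text
time_s: 11.7
eef_pos: [539.8, -14.9, 100.6]
ee_rot: [0.001, 0.989, 0.147, 0.003]
force: [0.4, 0.7, 0.2]
grip_width: 0.898
```

Request:
drive_tool(series="0 0 -0.1 0 0 0 0.9;0 0 -0.3 0 0 0 0.9;0 0 -0.6 0 0 0 0.9;0 0 -0.9 0 0 0 0.9;0 0 -0.9 0 0 0 1;0 0 -0.9 0 0 0 1")

```text
time_s: 12.3
eef_pos: [539.3, -14.7, 209.6]
ee_rot: [0.001, 0.989, 0.147, 0.003]
force: [-0.1, 0.4, -0.3]
grip_width: 1.001
```

```bash
python3 ov.py seated collar 536 -15 85 535 -15 85
```

```text
[539.3 -14.7 209.6] [-0.1  0.4 -0.3]
top 208 138
side 256 148
```

View pics/seated.png

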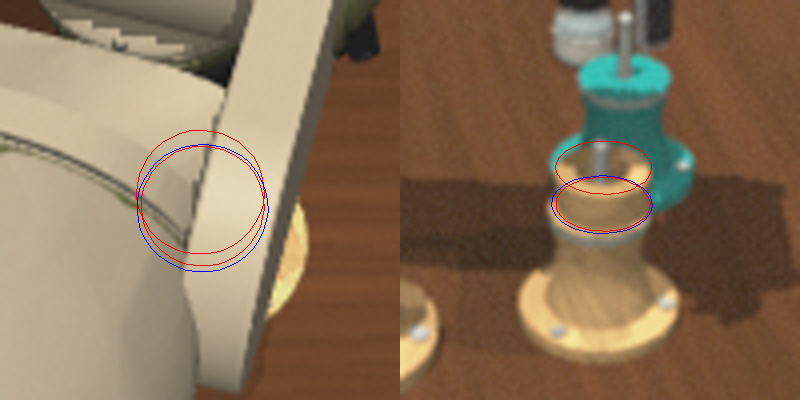

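The collar sits flat around the spindle (side crop: top face at about (603,167), spindle through the hole). Now to the head.

Request:
drive_tool(series="-0.25 0.3 0 0 0 0 1;-0.5 0.6 0 0 0 0 1;-0.71 0.92 0 0 0 0 1;-0.71 0.92 0 0 0 0 1;-0.71 0.92 0 0 0 0 1;-0.71 0.92 0 0 0 0 1")

```text
time_s: 13.0
eef_pos: [489.3, -144.1, 207.3]
ee_rot: [0.0, 0.989, 0.147, 0.001]
force: [0.5, 0.7, 0.3]
grip_width: 1.0
```

Request:
drive_tool(series="-0.25 0.3 0 0 0 0 1;-0.5 0.6 0 0 0 0 1;-0.71 0.92 0 0 0 0 1;-0.71 0.92 0.4 0 0 0 1;-0.71 0.92 0.8 0 0 0 1;-0.71 0.92 0.8 0 0 0 1;-0.71 0.92 0.8 0 0 0 1")

```text
time_s: 13.7
eef_pos: [440.9, -273.9, 112.1]
ee_rot: [0.0, 0.989, 0.148, 0.001]
force: [-0.5, 0.2, 0.3]
grip_width: 0.999
```

Request:
drive_tool(series="0 0.02 0.2 0 0 0 1;0 0.02 0.4 0 0 0 1;0 0.02 0.6 0 0 0 1;0 0.02 0.74 0 0 0 1;0 0.02 0.79 0 0 0 1;0 0.02 0.79 0 0 0 1;0 0.02 0.79 0 0 0 1")

```text
time_s: 14.4
eef_pos: [442.9, -276.8, 19.1]
ee_rot: [0.001, 0.989, 0.148, 0.002]
force: [-0.3, -0.7, 0.1]
grip_width: 0.999
```

Request:
drive_tool(series="0 0 0 0 0 0 0.8;0 0 0 0 0 0 0.7;0 0 0 0 0 0 0.5;0 0 0 0 0 0 0.3;0 0 0 0 0 0 0.3;0 0 0 0 0 0 0.3;0 0 0 0 0 0 0.3;0 0 0 0 0 0 0.3", newtons=35)

```text
time_s: 15.2
eef_pos: [443.2, -276.9, 20.4]
ee_rot: [0.002, 0.989, 0.148, 0.003]
force: [-2.3, 2.5, 9.6]
grip_width: 0.64
```

Request:
drive_tool(series="0 0 -0.1 0 0 0 0.3;0 0 -0.3 0 0 0 0.3;0 0 -0.5 0 0 0 0.3;0 0 -0.7 0 0 0 0.3;0 0 -0.9 0 0 0 0.3;0 0 -0.9 0 0 0 0.3")

```text
time_s: 15.8
eef_pos: [443.7, -277.7, 132.0]
ee_rot: [0.004, 0.989, 0.148, 0.005]
force: [-0.6, -0.8, -0.8]
grip_width: 0.639
```

```bash
python3 - <<'E'
from rig import telemetry
s=telemetry.sense();print(s["eef_pos"].round(1),s["grip_width"]*85)
E
python3 ov.py headlift head 441 -277 105 441 -277 85
```

```text
[ 443.7 -277.7  132. ] 54.337744162563794
[ 443.7 -277.7  132. ] [-0.6 -0.8 -0.8]
top 345 186
side 245 221
```

View pics/headlift.png

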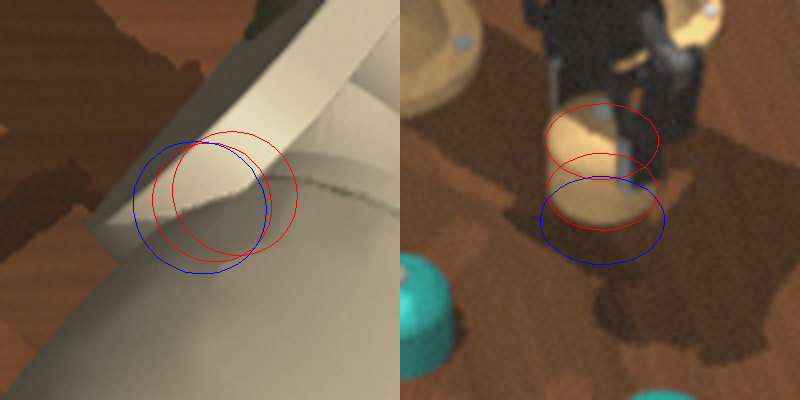

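The head is held level and matches the model within a pixel. Carrying it to the mill.

Request:
drive_tool(series="0 0 -0.3 0 0 0 0.3;0 0 -0.6 0 0 0 0.3;0.25 -0.3 -0.68 0 0 0 0.3;0.5 -0.6 -0.68 0 0 0 0.3;0.7 -0.92 -0.68 0 0 0 0.3;0.7 -0.92 -0.68 0 0 0 0.3;0.7 -0.92 -0.68 0 0 0 0.3;0.7 -0.92 -0.68 0 0 0 0.3")

```text
time_s: 16.7
eef_pos: [489.7, -146.9, 209.4]
ee_rot: [0.002, 0.989, 0.148, 0.002]
force: [-0.2, -0.3, -0.1]
grip_width: 0.635
```

Request:
drive_tool(series="0.25 -0.3 0 0 0 0 0.3;0.5 -0.6 0 0 0 0 0.3;0.7 -0.92 0 0 0 0 0.3;0.7 -0.92 0 0 0 0 0.3;0.7 -0.92 0 0 0 0 0.3;0.7 -0.92 0 0 0 0 0.3;0.7 -0.92 0 0 0 0 0.3")

```text
time_s: 17.4
eef_pos: [537.6, -18.3, 209.2]
ee_rot: [0.002, 0.989, 0.146, 0.002]
force: [-0.6, -0.2, 0.1]
grip_width: 0.634
```

Run:
```python
from rig import telemetry
s=telemetry.sense();e=s["eef_pos"];print(e.round(1),s["ee_rot"].round(4))
import subprocess
print(subprocess.run(["python3","ov.py","headover","head",str(e[0]-2.5),str(e[1]),str(e[2]-20.4),"536","-15","113"],capture_output=True,text=True).stdout)
```

```text
[537.6 -18.3 209.2] [0.0019 0.9892 0.1465 0.0021]
[537.6 -18.3 209.2] [-0.6 -0.2  0.1]
top 208 130
side 256 127
```

View pics/headover.png

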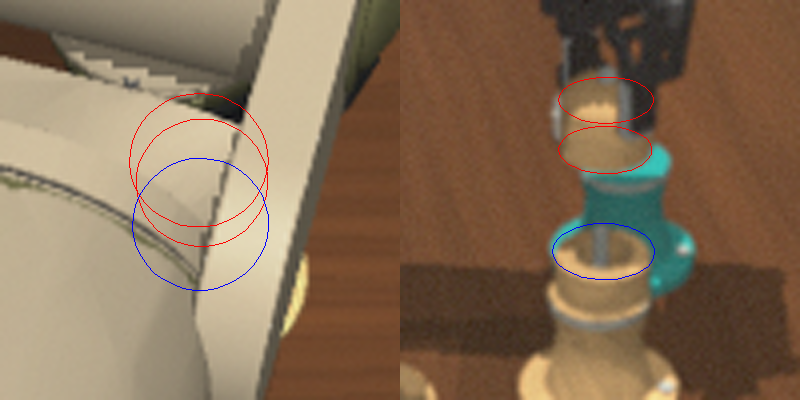

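The head overlay agrees. I need about +2 mm in x and +3 mm in y, then lower with a force check.

Request:
drive_tool(series="0.01 -0.025 0 0 0 0 0.3;0.01 -0.025 0.15 0 0 0 0.3;0.01 -0.025 0.3 0 0 0 0.3;0.01 -0.025 0.4 0 0 0 0.3;0.01 -0.025 0.4 0 0 0 0.3;0.01 -0.025 0.4 0 0 0 0.3")

```text
time_s: 18.1
eef_pos: [538.4, -14.9, 161.7]
ee_rot: [0.002, 0.989, 0.147, 0.002]
force: [0.9, 0.7, -0.6]
grip_width: 0.639
```

Request:
drive_tool(series="0 0 0.05 0 0 0 0.3;0 0 0.1 0 0 0 0.3;0 0 0.15 0 0 0 0.3;0 0 0.18 0 0 0 0.3;0 0 0.18 0 0 0 0.3;0 0 0.18 0 0 0 0.3")

```text
time_s: 18.7
eef_pos: [538.6, -15.0, 140.2]
ee_rot: [0.002, 0.989, 0.147, 0.003]
force: [0.2, 0.2, -1.6]
grip_width: 0.641
```

Request:
drive_tool(series="0 0 0.015 0 0 0 0.3;0 0 0.03 0 0 0 0.3;0 0 0.042 0 0 0 0.3;0 0 0.042 0 0 0 0.3;0 0 0.042 0 0 0 0.3")

```text
time_s: 19.2
eef_pos: [538.7, -15.0, 135.2]
ee_rot: [0.002, 0.989, 0.147, 0.003]
force: [-0.2, -0.1, -0.1]
grip_width: 0.636
```

Request:
drive_tool(series="0 0 0.006 0 0 0 0.3;0 0 0.012 0 0 0 0.3;0 0 0.012 0 0 0 0.3")

```text
time_s: 19.5
eef_pos: [538.6, -15.0, 133.6]
ee_rot: [0.002, 0.989, 0.147, 0.002]
force: [-0.0, 0.5, -0.6]
grip_width: 0.638
```

Request:
drive_tool(series="0 0 0.006 0 0 0 0.3;0 0 0.011 0 0 0 0.3;0 0 0.011 0 0 0 0.3")

```text
time_s: 19.8
eef_pos: [538.8, -15.0, 133.4]
ee_rot: [0.002, 0.989, 0.147, 0.003]
force: [-3.8, 0.1, 9.1]
grip_width: 0.635
```

Contact at the expected 133.4 with 9 N. Releasing and rising.

Request:
drive_tool(series="0 0 0 0 0 0 0.68;0 0 0 0 0 0 0.75;0 0 0 0 0 0 0.9;0 0 0 0 0 0 0.9;0 0 0 0 0 0 0.9")

```text
time_s: 20.3
eef_pos: [538.7, -15.0, 133.3]
ee_rot: [0.002, 0.989, 0.147, 0.003]
force: [-0.1, -0.5, -0.4]
grip_width: 0.9
```

Request:
drive_tool(series="0 0 -0.1 0 0 0 0.9;0 0 -0.3 0 0 0 0.9;0 0 -0.6 0 0 0 0.9;0 0 -0.9 0 0 0 0.9;0 0 -0.9 0 0 0 0.9;0 0 -0.9 0 0 0 0.9")

```text
time_s: 20.9
eef_pos: [538.1, -14.6, 242.2]
ee_rot: [0.002, 0.989, 0.147, 0.003]
force: [0.3, 0.7, -0.7]
grip_width: 0.899
```

Request:
drive_tool(series="-0.2 0.3 0 0 0 0 0.9;-0.4 0.6 0 0 0 0 0.9;-0.7 0.9 0 0 0 0 0.9;-0.7 0.9 0 0 0 0 0.9;-0.7 0.9 0 0 0 0 0.9;-0.7 0.9 0 0 0 0 0.9")

```text
time_s: 21.5
eef_pos: [489.3, -141.5, 241.8]
ee_rot: [0.002, 0.989, 0.147, 0.003]
force: [-0.2, 0.2, 0.7]
grip_width: 0.903
```

Request:
drive_tool(series="-0.2 0.3 0 0 0 0 0.9;-0.4 0.6 0 0 0 0 0.9;-0.7 0.9 0 0 0 0 0.9;-0.7 0.9 0 0 0 0 0.9;-0.7 0.9 0 0 0 0 0.9;-0.7 0.9 0 0 0 0 0.9;-0.7 0.9 0 0 0 0 0.9")

```text
time_s: 22.2
eef_pos: [441.1, -267.9, 241.8]
ee_rot: [0.002, 0.989, 0.148, 0.003]
force: [0.3, 0.5, 0.3]
grip_width: 0.904
```

```bash
python3 ov.py done head 536 -15 113 535 -15 85
```

```text
[ 441.1 -267.9  241.8] [0.3 0.5 0.3]
top 207 137
side 256 143
```

View pics/done.png

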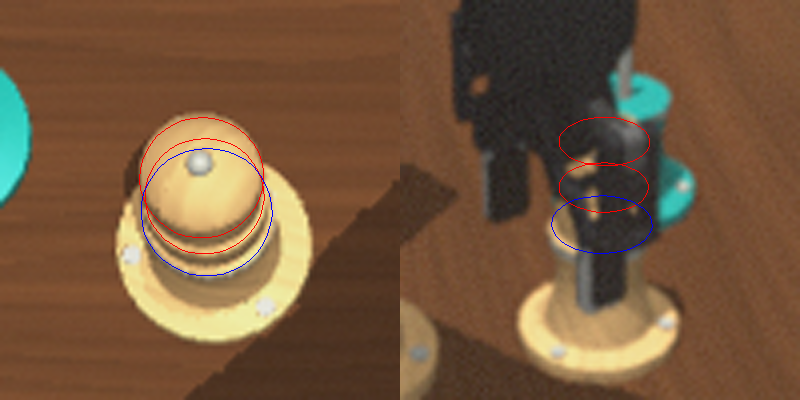

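The top view shows the head level on the collar, both concentric with the mill. The knob at (200,163) is on axis. The gripper is far away, so I'm handing in.

```bash
python3 -c "
from rig import ctrl; print(ctrl.finish_job())"
```

```text
the job is handed in; nothing more can be done
None
```

The pepper mill is closed up and handed in at about 22 s: the collar lies flat on the mill body, and the wooden head sits over the spindle on top of it.

- **Placing:** I lowered each part until the wrist felt light contact, 8 N for the collar and 9 N for the head, both at the expected heights, and only then released it.
- **Choice of parts:** I used the smaller beige mill and the wooden head. I never approached the napkin ring, the turquoise look-alikes or the larger brown mill.
- **Last checks:** The final top view shows the head level and centred on the collar and mill within about 2 mm. Wrist force was near zero with the gripper about 270 mm away. The gripper blocked the final side view, so the finished stack was confirmed from above only. The earlier side view showed the collar seated flat.
- **Disagreements:** The two cameras differed by about 3–7 mm in y on the collar, head and mill. The first collar grip read 12 N upward, so I opened and regripped about 8 mm higher. It still read 9 N there, so this was probably pad friction while closing rather than the table.

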